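Free the sagging bolt and hold the bottle pen's gate ajar

TASK

The gate of the open-topped bottle pen is shut by a barrel bolt that droops, so that the flange at its end is caught behind the kicked-up lip of the bent keeper. Take the bolt by its ball knob, lift it over the lip while drawing it back clear of the keeper, then pull the sprung gate outward to about 25 degrees and finish while still holding it ajar and steady by the knob, with the bolt drawn back: do not let go. Never let the gate swing past 45 degrees, and do not knock over any bottle, vial or glassware.

Things in the scene. Friction and masses are not known exactly. Their poses are not given: they have to be found in the camera images.
- bottle_pen: Open-topped wire pen for bottles, fixed on the bench, 200 mm deep (x), 280 mm wide (y), sides 128 mm high. Origin: centre of its underside. x: level, from the gate to the back; y: towards the gate's hinge (left as one faces the gate); z up. The shut gate, 128 mm high, lies in the plane x = -90 mm from y = +100 mm (hinge) to -100 mm (free edge). Base tray 10 mm thick.
- gate_hinge (a point): Point on the gate's upright hinge axis, 200 mm above the bench; at x = -90 mm, y = +100 mm in the pen's frame. Axes as the pen's. Does not move.
- keeper_lip (a point): Middle of the top edge of the bent keeper's lip, on the post beyond the gate's free edge: x = -90, y = -112, z = 145 mm in the pen's frame; axes as the pen's, fixed. The lip is 34 mm long (x), 4 mm thick. On either side in x, 36 mm apart, stand cheeks 180 mm high, from y = -106 to -138 mm: they stop the bolt's flange moving along x.
- knob_ball (a point): Centre of the bolt's steel ball knob, 24 mm diameter, on an 8 mm stem 36 mm above the bolt's axis. Bolt drooped and shot: x = -90, y = -80, z = 191 mm in the pen's frame (y grows with bolt_slide). Free above and around; parts of the gate under it reach 170 mm high, so fingers may reach down to 175 mm. Axes turn with the bolt; gate shut and bolt drooped, they are the pen's.
- bolt_knob: The same ball knob with its stem, part of the bolt (its origin lies on the bolt's pivot pin, 90 mm along the bolt from the knob, 165 mm above the bench).
- bolt_slide (a joint): How far the bolt is drawn back, m: 0 shot, 0.05 stop. Slides along the gate towards its hinge (+y of the pen while shut), about 1 N of friction. While the bolt droops, the lip stops the flange (32 mm diameter, 8 mm thick, at the end of the 9 mm bolt) at about 0.007. The flange is out of the keeper's cheeks at 0.031.
- bolt_lift (a joint): Lift of the bolt about its pivot pin, rad: 0 fully drooped (6 degrees below level), 0.11 level, 0.23 stop. Drops by its own weight (0.14 kg with knob). The flange passes over the lip above about 0.09, that is 8 mm of lift at the knob; lifting also brings the knob nearer the hinge, by 36 mm x the angle.
- gate (a joint): Opening of the gate, rad: 0 shut, growing as the free edge comes out of the pen (towards the pen's -x; clockwise from above), stop at 1.2. A spring pulls it shut: 0.3 N m when shut and 0.3 N m more per rad (2 to 3 N at the knob). It cannot open until the bolt is out of the keeper.
- reagent_bottle_m: Glass reagent bottle, 68 mm across, 154 mm high, standing in the pen; origin at the centre of its underside, z up. Leave alone.
- dropper_amber: Amber dropper bottle, 52 mm across, 140 mm high, standing in the pen; origin at the centre of its underside, z up. Leave alone.
- vial_2: Sample vial, 23 mm across, 52 mm high, standing in the pen; origin at the centre of its underside, z up. Leave alone.
- vial_0: Sample vial, 23 mm across, 52 mm high, standing near the front edge of the bench; origin at the centre of its underside, z up. Leave alone.
- vial_1: Sample vial, 23 mm across, 52 mm high, standing near the front edge of the bench; origin at the centre of its underside, z up. Leave alone.
- beaker_inv_1: Beaker drying upside down, 66 mm across, 91 mm high, at the left of the bench; origin at the centre of its underside, z up. Leave alone.
- cylinder_10a: Small measuring cylinder on a 36 mm foot, 106 mm high, at the left of the bench; origin at the centre of its underside, z up. Leave alone.

How it is judged:
By the outcome, as a careful person would: the job done as asked, in the order asked, and still so for the second after the job is handed in, while the arm keeps its last pose, push and grip.
It also fails if it takes over 32 s, if anything falls off the work surface, if the arm or the gripper's body presses on something with over 40 N, if the wrist force passes 120 N, or if a joint passes its speed limit or range.

ROBOT

A 6-joint arm with a two-finger parallel gripper is mounted at the origin on a cart in front of the work surface, level with it; the furniture and walls round the work are solid. World frame = base frame: x ahead of the robot, y to its left, z up, the work surface at z = 0. Lengths are in mm, angles in rad, forces in N, time in s.
With the tool pointing down it reaches from about 325 to 900 mm from the base axis. Payload 6.1 kg.
Tool frame: the origin (TCP) lies between the finger pads; the fingertips stand r.tip_extent ahead of it and the grasp point (between the pads) lies 3 mm ahead of it (r.tip_extent is the distance from the TCP to the fingertips, in mm); z points along the fingers, y is the line along which they close (so a half turn about z gives the same grasp; the last joint's range is limited). The gripper opens to 85 mm and grips with 20 to 120 N. Pads are 22 mm wide; open, the fingers measure 114 mm over their backs; the gripper's body (76 mm by 85 mm) begins 54 mm behind the grasp point. The pads swing forward as they close: fully open they stand 13 mm farther back than shut.
Start: joints at [-1.4, 0.22, 1.526, -0, 1.395, -0.126], TCP at [182.781, -597.668, 253.3] pointing down, gripper open.
Joint ranges: [-2.98, 2.98], [-0.91, 2.08], [0.09, 2.57], [-1.24, 4.39], [0.2, 2.65], [-2.68, 2.68]. Speed limits (rad/s): [2.57, 2.57, 3.01, 3.14, 3.14, 3.14].

INTERFACE

Orientations are given as [roll, pitch, yaw] about the fixed x, y, z axes, in that order (R = Rz(yaw) Ry(pitch) Rx(roll)).
In Python, from rig import readout, eyes, r gives the robot as it stands.
- The arm moves only by the tool send_rows, never from a script. Its argument "rows" is a list of rows, each an object with "translation": the shift along the tool's x, y, z in units of 0.25 m (1.0 is 0.25 m), a list of three; "angular": the turn, a rotation vector about the tool's x, y, z in units of 45 degrees (1.0 is 45 degrees), a list of three. A call has 1 to 20 rows; each row shifts and turns the commanded pose from where the row before left it, along the tool's axes as they then stand; what a row does not reach is not made up. A row lasts 1/12 s, in which the tool goes at most 41.7 mm and 7.16 degrees, less where a joint would pass 70% of its speed; a pose out of reach is approached as far as the arm can. A call with a number of a shift or a turn outside -1 to 1 is refused whole. A call with a gripper value outside its range is refused whole. "fingers" is the closure, from 0 (fully open) to 1 (shut), set as the call begins (left out, the last holds). The fingers move at their own pace and stop on an object; "force" is the grip in N (left out, the last holds). Time passes only in rows, so rows that do not move let the fingers close. It gives the time, the measured TCP pose, the force, the opening and the grip force at its end, in the units of the state.
- readout.observe(): the state, without advancing time (a new reading comes with each control period).
- eyes.get_image(name): name is "scene" or "top" or "wrist"; returns a dict with "pixels" (480x640x3 uint8, blue, green, red), "z_map" (480x640 float32, mm along the optical axis (not along the pixel's ray), 0 where there is no reading), "vfov" (degrees; the focal length in pixels is half the picture's height over the tangent of half this angle, whatever the lens; pixels are square), "cx", "cy" (the principal point, pixels), "dist" ([k1, k2, p1, p2, k3] as OpenCV has them; the pictures are not rectified), "position" and "rotation" of the camera in the world. Camera axes: x right, y up, looking along -z (the intrinsics and any distortion apply to the point x, -y, -z); pixel columns grow to the right and rows downward; lengths in mm; the calibration is good to about 2 mm. A picture is of the moment at which its call begins.
- r.hand_in(): hands the job in; it is judged then, once.
The state is a dict: "time_s": time; "joint_positions": joint angles; "joint_velocities": joint speeds; "tau": joint torques, N m; "eef_pos": TCP position; "eef_rot": TCP orientation; "ft_force": force on the tool from outside, world axes, zero at the start; "torque": the same for the moment, N m; "width": finger opening in mm; "grip_force": force on a finger pad.
Only numpy, scipy, OpenCV 4.12 (cv2) and the standard library are available. Lean on these libraries where they do the work, as an engineer would, in place of code of your own. Each camera call takes 0.05 s, during which the arm holds its last target. There are 200 camera calls.

## Working session

There is one attempt and no reset: what is moved stays moved. The work goes in short steps, Python scripts to look and compute and a tool call to move; the robot and the scene stay as the last step left them, time stands still between calls to the robot, and variables do not carry over. Pictures are saved under pics/ and viewed, at most 10 in all, crops included, and the job is handed in when it is done.

Besides the shell and the picture viewer there is one more tool, called after "Request:" by a JSON object that holds its "name" and its "arguments", one argument or row to a line. send_rows: Moves the arm, as the interface text tells. Its arguments: {"type":"object","properties":{"rows":{"type":"array","items":{"type":"object","properties":{"translation":{"type":"array","items":{"type":"number"}},"angular":{"type":"array","items":{"type":"number"}}}}},"fingers":{"type":"number"},"force":{"type":"number"}},"required":["rows"]}

```bash
mkdir -p pics; ls; cat > h.py <<'E'
import numpy as np, cv2
from rig import readout, eyes, r
def K(im):
    f=240/np.tan(np.radians(im["vfov"])/2); return np.array([[f,0,im["cx"]],[0,f,im["cy"]],[0,0,1]])
def ray(im,u,v):
    p=cv2.undistortPoints(np.array([[[u,v]]],float),K(im),np.array(im["dist"],float))[0,0]
    return np.array(im["position"]),np.array(im["rotation"])@np.array([p[0],-p[1],-1.])
def at_z(im,u,v,z):
    o,d=ray(im,u,v); return o+d*(z-o[2])/d[2]
def at_depth(im,u,v,dz=None):
    o,d=ray(im,u,v); return o+d*(im["z_map"][int(v),int(u)] if dz is None else dz)
def proj(im,P):
    R=np.array(im["rotation"]); c=R.T@(np.array(P)-np.array(im["position"])); c=c*[1,-1,-1]
    return cv2.projectPoints(c.reshape(1,1,3),np.zeros(3),np.zeros(3),K(im),np.array(im["dist"],float))[0].ravel()
def tri(a,b):
    (o,d),(p,e)=a,b; d=d/np.linalg.norm(d); e=e/np.linalg.norm(e)
    s=np.linalg.lstsq(np.c_[d,-e],p-o,rcond=None)[0]; A=o+s[0]*d;B=p+s[1]*e
    return (A+B)/2,np.linalg.norm(A-B)
E
python3 - <<'E'
from h import *
print(readout.observe(), r.tip_extent)
for n in("scene","top"):
    im=eyes.get_image(n); cv2.imwrite(f"pics/{n}0.png",im["pixels"]); np.save(f"{n}0.npy",im,allow_pickle=True)
    print(n,im["position"],im["rotation"],im["vfov"],im["dist"])
E
```

```text
pics
{'time_s': 0.0, 'joint_positions': array([-1.40008884e+00,  2.21219911e-01,  1.52758952e+00, -2.40828849e-05,
        1.39466251e+00, -1.26118834e-01]), 'joint_velocities': array([ 0.00134121,  0.0008884 ,  0.00099456,  0.00039572, -0.00161097,
       -0.00118538]), 'tau': array([-1.14130482e-03, -4.96897495e+01, -3.89393270e+01, -2.20719371e-04,
        1.11200116e-02, -8.27417750e-06]), 'eef_pos': array([ 182.68952907, -597.13763647,  252.21445538]), 'eef_rot': array([-3.13972531e+00, -2.12871616e-04,  2.96830365e-01]), 'ft_force': array([-0.94039321,  0.53553285, -0.12522233]), 'torque': array([ 0.02864366, -0.00681941, -0.04821715]), 'grip_force': 0.0, 'width': 85.64517592222228} 22.0
scene [-211.64944367  575.93008182  676.86316777] [ 1.00987079 -0.01510757 -2.08346334] 49.74805840516559 [-0.14734141  0.          0.          0.          0.        ]
top [ 347.79000643  161.56841861 1462.68651926] [ 1.64590694e-01  1.07952000e-03 -1.57455538e+00] 45.26398373368793 [-0.07294783  0.          0.          0.          0.        ]
```

View pics/scene0.png

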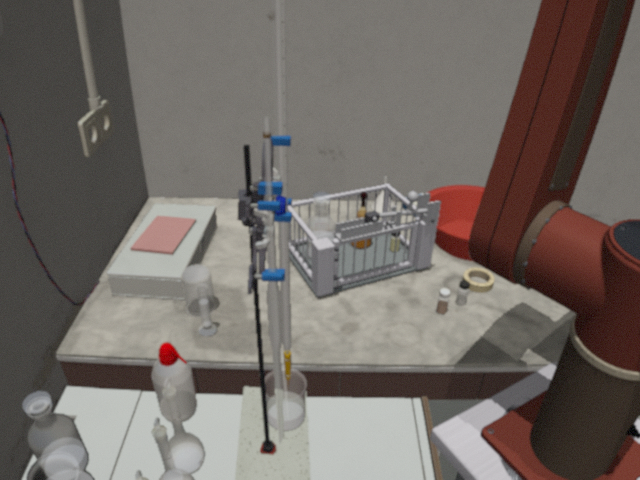

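View pics/top0.png

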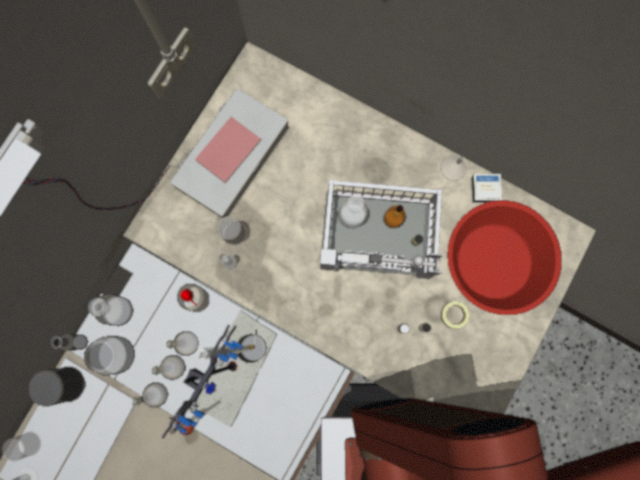

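The scene view shows the pen at about (360,240), with the gate facing the robot and the knob at around (412,197). In the top view the pen spans (322–440, 182–275), with the gate along the lower side and the keeper at about (430,265).

```bash
sed -i 's/np.array(im\["rotation"\])/RM(im)/' h.py; cat >> h.py <<'E'
from scipy.spatial.transform import Rotation as Ro
def RM(im): return Ro.from_euler("xyz",im["rotation"]).as_matrix()
E
python3 - <<'E'
from h import *
t=np.load("top0.npy",allow_pickle=True).item(); s=np.load("scene0.npy",allow_pickle=True).item()
a=cv2.resize(t["pixels"][170:290,310:450],None,fx=4,fy=4,interpolation=cv2.INTER_CUBIC)
b=cv2.resize(s["pixels"][175:295,280:440],None,fx=4,fy=4,interpolation=cv2.INTER_CUBIC)
c=np.zeros((600,800,3),np.uint8)
cv2.imwrite("pics/topc.png",a);cv2.imwrite("pics/scenec.png",b)
for u,v in[(331,183),(438,190),(322,250)]: print(at_z(t,u,v,128))
E
```

```text
[712.88066945 134.39881608 128.        ]
[ 694.97965354 -121.78774269  128.        ]
[550.81952595 156.6596973  128.        ]
```

View pics/topc.png

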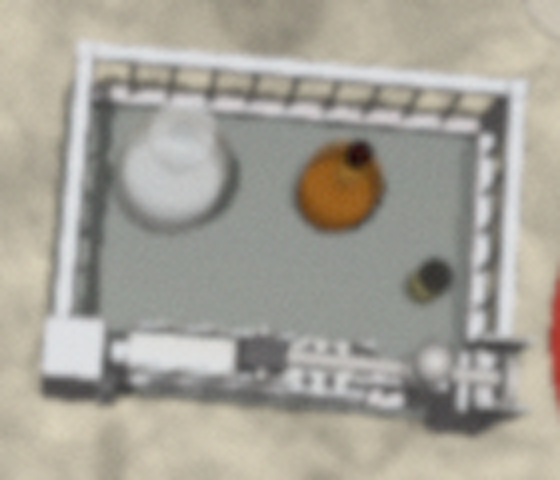

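View pics/scenec.png

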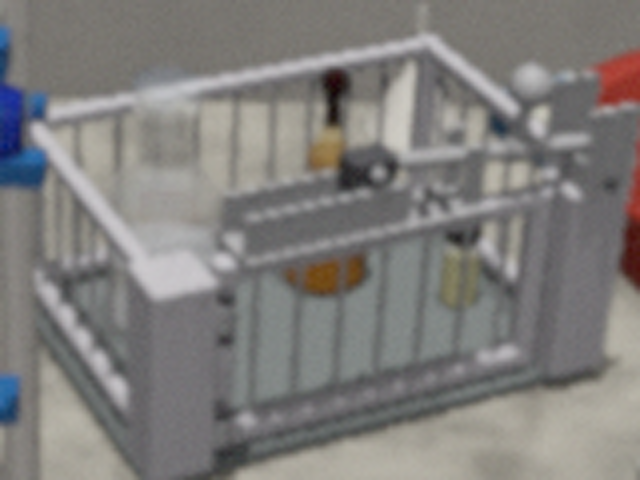

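In the crops the ball knob is at top-image pixel (418.7,260.5) and scene pixel (413,195). The pen is turned by about -4°.

```bash
python3 - <<'E'
from h import *
t=np.load("top0.npy",allow_pickle=True).item(); s=np.load("scene0.npy",allow_pickle=True).item()
print(tri(ray(t,418.6,260.4),ray(s,412.9,195)), at_z(t,418.6,260.4,191))
# back rail line (outer) and box long side for yaw
A=at_z(t,310+80/4,170+45/4,128);B=at_z(t,310+522/4,170+82/4,128);D=B-A;print(A,B,np.linalg.norm(D),np.degrees(np.arctan2(A[0]-B[0],A[1]-B[1])))
C=at_z(t,310+290/4,170+350/4,165);k=at_z(t,418.6,260.4,191);
g=s["z_map"];print(g[190:200,408:418:2])
h0=at_z(t,310+72/4,170+347/4,135);print("post",h0)
E
```

```text
(array([516.7030735 , -58.11019364, 193.19939846]), np.float64(0.3945412422127636)) [516.87108341 -58.64445518 191.        ]
[717.21772021 136.76167141 128.        ] [ 693.73892163 -127.76192879  128.        ] 265.56353109304274 5.072212930940385
[[1440.1794 1435.8286 1436.9935 1431.1993 1432.5588]
 [1436.1836 1438.5331 1055.7378 1055.2914 1443.4518]
 [1440.5881 1055.7223 1053.7119 1050.5405 1055.5245]
 [1056.2312 1051.8672 1047.9702 1050.6011 1054.1635]
 [1058.2013 1051.5724 1049.8363 1050.6782 1052.1969]
 [1055.883  1051.4552 1051.8555 1047.6257 1048.7764]
 [1057.5298 1051.4033 1048.7913 1048.9716 1050.7781]
 [1057.4095 1046.7606 1050.1925 1048.5377 1046.4385]
 [1057.2942 1050.816  1050.0941 1050.6246 1048.7096]
 [1056.9966 1054.1548 1050.0234 1050.494  1053.1467]]
post [533.8038566  142.78612771 135.        ]
```

Request:
{"name": "send_rows", "arguments": {
  "rows": [
    {"translation": [0, 0, -0.02], "angular": [0, 0, -0.1515]},
    {"translation": [0, 0, -0.02], "angular": [0, 0, -0.1515]},
    {"translation": [0, 0, -0.02], "angular": [0, 0, -0.1515]},
    {"translation": [0, 0, -0.02], "angular": [0, 0, -0.1515]},
    {"translation": [0, 0, -0.02], "angular": [0, 0, -0.1515]},
    {"translation": [0, 0, -0.02], "angular": [0, 0, -0.1515]},
    {"translation": [0, 0, -0.02], "angular": [0, 0, -0.1515]},
    {"translation": [0, 0, -0.02], "angular": [0, 0, -0.1515]},
    {"translation": [0, 0, -0.02], "angular": [0, 0, -0.1515]},
    {"translation": [0, 0, -0.02], "angular": [0, 0, -0.1515]},
    {"translation": [0, 0, 0], "angular": [0, 0, 0]}
  ],
  "fingers": 0,
  "force": 60
}}

```text
time_s: 1.02
eef_pos: [182.8, -597.9, 304.0]
eef_rot: [3.141, 0.001, 1.491]
ft_force: [0.3, 0.2, 0.8]
width: 85.6
grip_force: 0.0
```

```bash
cat >> h.py <<'E'
def go(target,n=1):
    o=readout.observe(); R=Ro.from_euler("xyz",o["eef_rot"]).as_matrix()
    d=R.T@(np.array(target)-o["eef_pos"]); print(o["time_s"],o["eef_pos"].round(1),np.degrees(o["eef_rot"]).round(2),"f",o["ft_force"].round(1),"w",round(o["width"],1)); print("mm",d.round(1),"units/row",(d/250/n).round(4))
E
python3 -c "
from h import *
go([517,-58,300],18)"
```

```text
1.0167 [ 182.8 -597.9  304. ] [1.7999e+02 5.0000e-02 8.5420e+01] f [0.3 0.2 0.8] w 85.6
mm [564.9 290.    3.6] units/row [0.1255 0.0645 0.0008]
```

Request:
{"name": "send_rows", "arguments": {
  "rows": [
    {"translation": [0.1255, 0.0645, 0]},
    {"translation": [0.1255, 0.0645, 0]},
    {"translation": [0.1255, 0.0645, 0]},
    {"translation": [0.1255, 0.0645, 0]},
    {"translation": [0.1255, 0.0645, 0]},
    {"translation": [0.1255, 0.0645, 0]},
    {"translation": [0.1255, 0.0645, 0]},
    {"translation": [0.1255, 0.0645, 0]},
    {"translation": [0.1255, 0.0645, 0]},
    {"translation": [0.1255, 0.0645, 0]},
    {"translation": [0.1255, 0.0645, 0]},
    {"translation": [0.1255, 0.0645, 0]},
    {"translation": [0.1255, 0.0645, 0]},
    {"translation": [0.1255, 0.0645, 0]},
    {"translation": [0.1255, 0.0645, 0]},
    {"translation": [0.1255, 0.0645, 0]},
    {"translation": [0.1255, 0.0645, 0]},
    {"translation": [0.1255, 0.0645, 0]},
    {"translation": [0, 0, 0]},
    {"translation": [0, 0, 0]}
  ]
}}

```text
$.rows[0]: bad value
```

```bash
python3 - <<'E'
from h import *
go([517,-58,300])
w=eyes.get_image("wrist"); cv2.imwrite("pics/w1.png",w["pixels"]); np.save("w1.npy",w,allow_pickle=True)
print(w["position"],w["rotation"],proj(w,[517,-58,192]))
E
```

```text
1.0167 [ 182.8 -597.9  304. ] [1.7999e+02 5.0000e-02 8.5420e+01] f [0.3 0.2 0.8] w 85.6
mm [564.9 290.    3.6] units/row [2.2594 1.1601 0.0143]
[ 189.01545872 -531.49903334  424.19931543] [-0.26799045  0.0002949  -0.07951006] [-3999.62218217  8335.64975883]
```

View pics/w1.png

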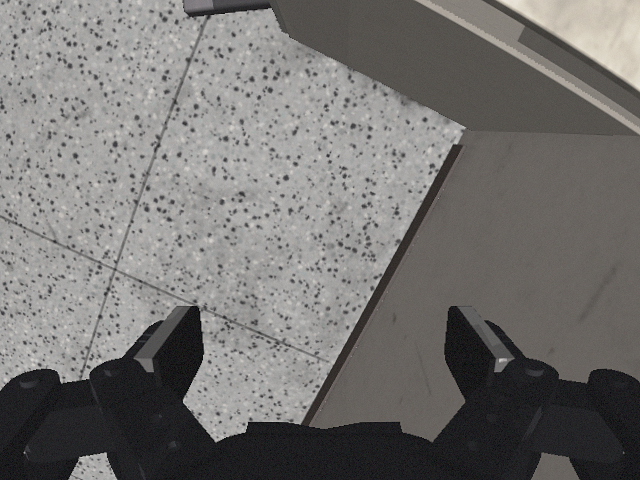

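The call was refused because each row also needs "angular". The picture shows only the floor at the start position, with the fingers at the bottom.

Request:
{"name": "send_rows", "arguments": {
  "rows": [
    {"translation": [0.1255, 0.0645, 0], "angular": [0, 0, 0]},
    {"translation": [0.1255, 0.0645, 0], "angular": [0, 0, 0]},
    {"translation": [0.1255, 0.0645, 0], "angular": [0, 0, 0]},
    {"translation": [0.1255, 0.0645, 0], "angular": [0, 0, 0]},
    {"translation": [0.1255, 0.0645, 0], "angular": [0, 0, 0]},
    {"translation": [0.1255, 0.0645, 0], "angular": [0, 0, 0]},
    {"translation": [0.1255, 0.0645, 0], "angular": [0, 0, 0]},
    {"translation": [0.1255, 0.0645, 0], "angular": [0, 0, 0]},
    {"translation": [0.1255, 0.0645, 0], "angular": [0, 0, 0]},
    {"translation": [0.1255, 0.0645, 0], "angular": [0, 0, 0]},
    {"translation": [0.1255, 0.0645, 0], "angular": [0, 0, 0]},
    {"translation": [0.1255, 0.0645, 0], "angular": [0, 0, 0]},
    {"translation": [0.1255, 0.0645, 0], "angular": [0, 0, 0]},
    {"translation": [0.1255, 0.0645, 0], "angular": [0, 0, 0]},
    {"translation": [0.1255, 0.0645, 0], "angular": [0, 0, 0]},
    {"translation": [0.1255, 0.0645, 0], "angular": [0, 0, 0]},
    {"translation": [0.1255, 0.0645, 0], "angular": [0, 0, 0]},
    {"translation": [0.1255, 0.0645, 0], "angular": [0, 0, 0]},
    {"translation": [0, 0, 0], "angular": [0, 0, 0]},
    {"translation": [0, 0, 0], "angular": [0, 0, 0]}
  ]
}}

```text
time_s: 2.73
eef_pos: [519.6, -57.5, 302.4]
eef_rot: [-3.14, -0.0, 1.487]
ft_force: [-0.1, -0.3, -0.5]
width: 85.3
grip_force: 0.0
```

```bash
python3 - <<'E'
from h import *
go([517,-58,300])
w=eyes.get_image("wrist"); cv2.imwrite("pics/w2.png",w["pixels"]); np.save("w2.npy",w,allow_pickle=True)
print(w["position"],w["rotation"],proj(w,[517,-58,192]))
E
```

```text
2.7333 [519.6 -57.5 302.4] [-1.7991e+02 -1.0000e-02  8.5190e+01] f [-0.1 -0.3 -0.5] w 85.3
mm [-0.7 -2.6  2.4] units/row [-0.0028 -0.0104  0.0096]
[526.30632052   8.71510172 422.66422857] [-0.26691444  0.002048   -0.08354967] [317.99652001 250.11964356]
```

View pics/w2.png

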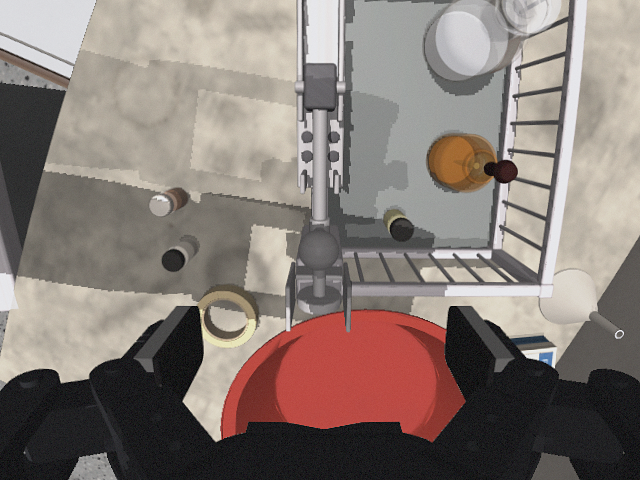

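The ball knob is at (319,249), within a pixel of the prediction (318,250). The bolt runs straight up the image at x≈320, so the yaw is right too, and I'll descend and grip.

Request:
{"name": "send_rows", "arguments": {
  "rows": [
    {"translation": [-0.001, -0.005, 0.08], "angular": [0, 0, 0]},
    {"translation": [-0.001, -0.004, 0.08], "angular": [0, 0, 0]},
    {"translation": [0, 0, 0.08], "angular": [0, 0, 0]},
    {"translation": [0, 0, 0.08], "angular": [0, 0, 0]},
    {"translation": [0, 0, 0.06], "angular": [0, 0, 0]},
    {"translation": [0, 0, 0.026], "angular": [0, 0, 0]},
    {"translation": [0, 0, 0], "angular": [0, 0, 0]},
    {"translation": [0, 0, 0], "angular": [0, 0, 0]}
  ]
}}

```text
time_s: 3.45
eef_pos: [517.0, -60.4, 202.1]
eef_rot: [-3.142, 0.0, 1.485]
ft_force: [0.1, 0.4, -0.7]
width: 86.0
grip_force: 0.0
```

Request:
{"name": "send_rows", "arguments": {
  "rows": [
    {"translation": [0, 0, 0], "angular": [0, 0, 0]},
    {"translation": [0, 0, 0], "angular": [0, 0, 0]},
    {"translation": [0, 0, 0], "angular": [0, 0, 0]},
    {"translation": [0, 0, 0], "angular": [0, 0, 0]},
    {"translation": [0, 0, 0], "angular": [0, 0, 0]},
    {"translation": [0, 0, 0], "angular": [0, 0, 0]},
    {"translation": [0, 0, 0], "angular": [0, 0, 0]},
    {"translation": [0, 0, 0], "angular": [0, 0, 0]},
    {"translation": [0, 0, 0], "angular": [0, 0, 0]},
    {"translation": [0, 0, 0], "angular": [0, 0, 0]}
  ],
  "fingers": 1,
  "force": 50
}}

```text
time_s: 4.28
eef_pos: [517.1, -59.7, 201.9]
eef_rot: [-3.141, 0.0, 1.487]
ft_force: [-1.7, -1.1, 2.6]
width: 21.2
grip_force: 48.8
```

```bash
python3 - <<'E'
from h import *
go([517,-58,200])
w=eyes.get_image("wrist"); cv2.imwrite("pics/w3.png",w["pixels"])
E
```

```text
4.2833 [517.1 -59.7 201.9] [-1.7999e+02  1.0000e-02  8.5190e+01] f [-1.7 -1.1  2.6] w 21.2
mm [ 1.7 -0.3  1.9] units/row [ 0.0066 -0.0011  0.0077]
```

View pics/w3.png

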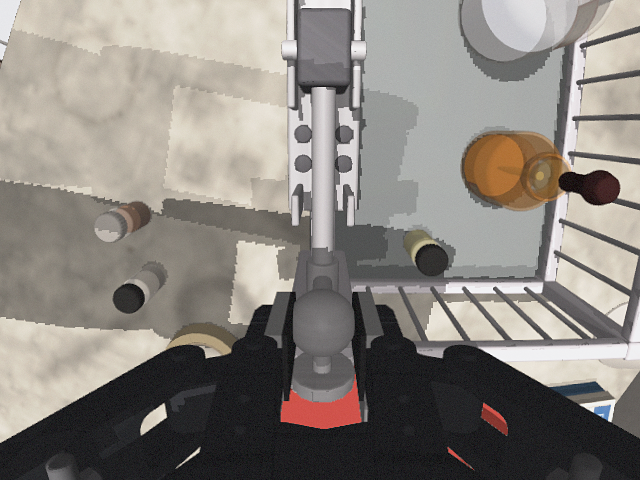

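The fingers straddle the ball at (323,320), but the 21 mm width suggests they're gripping a little high. I'll reopen slightly, lower 5 mm and grip again.

Request:
{"name": "send_rows", "arguments": {
  "rows": [
    {"translation": [0, 0, 0], "angular": [0, 0, 0]},
    {"translation": [0, 0, 0], "angular": [0, 0, 0]},
    {"translation": [0.003, 0, 0.01], "angular": [0, 0, 0]},
    {"translation": [0.003, 0, 0.01], "angular": [0, 0, 0]},
    {"translation": [0, 0, 0], "angular": [0, 0, 0]},
    {"translation": [0, 0, 0], "angular": [0, 0, 0]}
  ],
  "fingers": 0.5
}}

```text
time_s: 4.83
eef_pos: [517.1, -57.9, 196.3]
eef_rot: [-3.141, -0.0, 1.487]
ft_force: [0.6, 0.3, 0.0]
width: 42.5
grip_force: 0.0
```

Request:
{"name": "send_rows", "arguments": {
  "rows": [
    {"translation": [0, 0, 0], "angular": [0, 0, 0]},
    {"translation": [0, 0, 0], "angular": [0, 0, 0]},
    {"translation": [0, 0, 0], "angular": [0, 0, 0]},
    {"translation": [0, 0, 0], "angular": [0, 0, 0]},
    {"translation": [0, 0, 0], "angular": [0, 0, 0]},
    {"translation": [0, 0, 0], "angular": [0, 0, 0]},
    {"translation": [0, 0, 0], "angular": [0, 0, 0]},
    {"translation": [0, 0, 0], "angular": [0, 0, 0]}
  ],
  "fingers": 1,
  "force": 60
}}

```text
time_s: 5.5
eef_pos: [517.2, -58.1, 196.8]
eef_rot: [-3.141, 0.0, 1.487]
ft_force: [-1.6, -0.6, 1.8]
width: 20.6
grip_force: 58.6
```

Request:
{"name": "send_rows", "arguments": {
  "rows": [
    {"translation": [0.0045, 0, -0.012], "angular": [0, 0, 0]},
    {"translation": [0.0045, 0, -0.012], "angular": [0, 0, 0]},
    {"translation": [0.0045, 0, -0.012], "angular": [0, 0, 0]},
    {"translation": [0.0045, 0, -0.012], "angular": [0, 0, 0]},
    {"translation": [0, 0, 0], "angular": [0, 0, 0]},
    {"translation": [0, 0, 0], "angular": [0, 0, 0]}
  ]
}}

```text
time_s: 6.0
eef_pos: [517.5, -53.5, 208.6]
eef_rot: [-3.141, 0.0, 1.487]
ft_force: [-1.7, 0.0, -4.1]
width: 20.9
grip_force: 58.8
```

```bash
python3 - <<'E'
from h import *
go([517,-58,197])
w=eyes.get_image("wrist"); cv2.imwrite("pics/w4.png",w["pixels"])
E
```

```text
6.0 [517.5 -53.5 208.6] [-179.97    0.     85.2 ] f [-1.7  0.  -4.1] w 20.9
mm [-4.5 -0.1 11.6] units/row [-0.0182 -0.0004  0.0464]
```

View pics/w4.png

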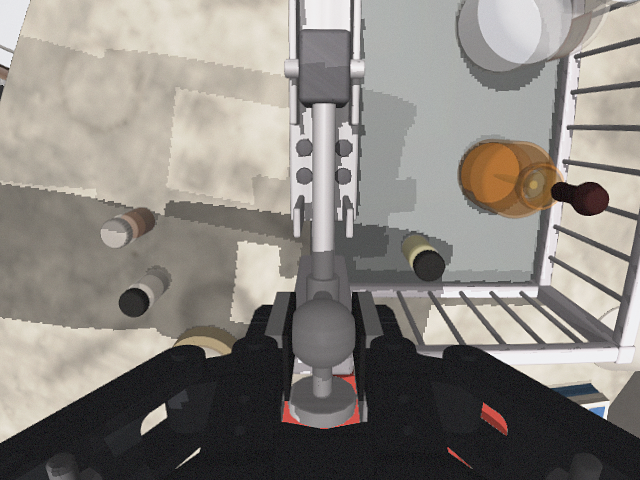

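The ball has risen with the fingers and the flange (323,400) has tilted up, so I'll draw back.

Request:
{"name": "send_rows", "arguments": {
  "rows": [
    {"translation": [0.016, 0, 0], "angular": [0, 0, 0]},
    {"translation": [0.016, 0, 0], "angular": [0, 0, 0]},
    {"translation": [0.016, 0, 0], "angular": [0, 0, 0]},
    {"translation": [0.016, 0, 0], "angular": [0, 0, 0]},
    {"translation": [0, 0, 0], "angular": [0, 0, 0]}
  ]
}}

```text
time_s: 6.47
eef_pos: [519.0, -36.6, 208.7]
eef_rot: [-3.141, -0.001, 1.487]
ft_force: [-0.7, 0.8, -3.8]
width: 21.0
grip_force: 58.8
```

Request:
{"name": "send_rows", "arguments": {
  "rows": [
    {"translation": [0.016, 0, 0], "angular": [0, 0, 0]},
    {"translation": [0.016, 0, 0], "angular": [0, 0, 0]},
    {"translation": [0.016, 0, 0], "angular": [0, 0, 0]},
    {"translation": [0.016, 0, 0], "angular": [0, 0, 0]},
    {"translation": [0.016, 0, 0], "angular": [0, 0, 0]},
    {"translation": [0.016, 0, 0], "angular": [0, 0, 0]},
    {"translation": [0, 0, 0], "angular": [0, 0, 0]},
    {"translation": [0, 0, 0], "angular": [0, 0, 0]}
  ]
}}

```text
time_s: 7.13
eef_pos: [521.1, -13.2, 208.8]
eef_rot: [3.141, -0.001, 1.487]
ft_force: [-0.3, 0.9, -4.5]
width: 21.0
grip_force: 58.8
```

```bash
python3 - <<'E'
from h import *
go([517,-58,197])
w=eyes.get_image("wrist"); cv2.imwrite("pics/w5.png",w["pixels"])
E
```

```text
7.1333 [521.1 -13.2 208.8] [ 1.7999e+02 -3.0000e-02  8.5210e+01] f [-0.3  0.9 -4.5] w 21.0
mm [-45.   -0.4  11.7] units/row [-0.1799 -0.0014  0.047 ]
```

View pics/w5.png

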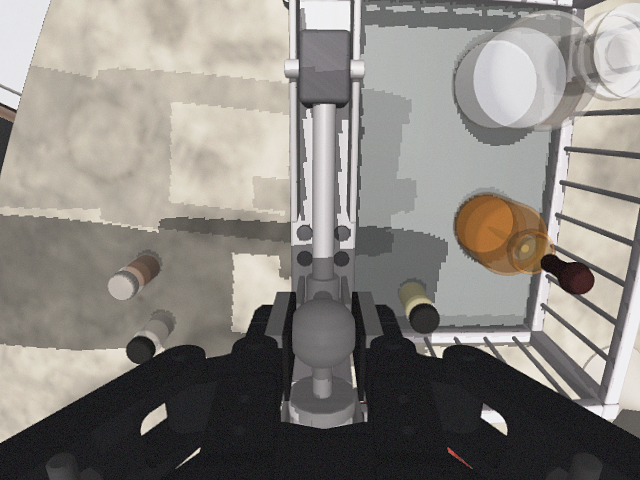

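The bolt is now drawn back about 40 mm, still in grip, with the flange at (323,395) clear of the cheeks. Next I'll swing the gate about the hinge, 2.5° per row.

Request:
{"name": "send_rows", "arguments": {
  "rows": [
    {"translation": [0.0003, -0.0118, 0], "angular": [0, 0, 0.0278]},
    {"translation": [0.0005, -0.0236, 0], "angular": [0, 0, 0.0556]},
    {"translation": [0.0005, -0.0236, 0], "angular": [0, 0, 0.0556]},
    {"translation": [0.0005, -0.0236, 0], "angular": [0, 0, 0.0556]},
    {"translation": [0, 0, 0], "angular": [0, 0, 0]}
  ]
}}

```text
time_s: 7.6
eef_pos: [500.7, -10.6, 209.2]
eef_rot: [3.14, -0.0, 1.331]
ft_force: [2.6, 0.5, -5.0]
width: 20.7
grip_force: 58.9
```

Request:
{"name": "send_rows", "arguments": {
  "rows": [
    {"translation": [0.0005, -0.0236, 0], "angular": [0, 0, 0.0556]},
    {"translation": [0.0005, -0.0236, 0], "angular": [0, 0, 0.0556]},
    {"translation": [0.0005, -0.0236, 0], "angular": [0, 0, 0.0556]},
    {"translation": [0.0005, -0.0236, 0], "angular": [0, 0, 0.0556]},
    {"translation": [0.0005, -0.0236, 0], "angular": [0, 0, 0.0556]},
    {"translation": [0.0005, -0.0236, 0], "angular": [0, 0, 0.0556]},
    {"translation": [0.0003, -0.0118, 0], "angular": [0, 0, 0.0278]},
    {"translation": [0, 0, 0], "angular": [0, 0, 0]},
    {"translation": [0, 0, 0], "angular": [0, 0, 0]},
    {"translation": [0, 0, 0], "angular": [0, 0, 0]},
    {"translation": [0, 0, 0], "angular": [0, 0, 0]},
    {"translation": [0, 0, 0], "angular": [0, 0, 0]}
  ]
}}

```text
time_s: 8.6
eef_pos: [465.5, 3.4, 208.9]
eef_rot: [3.141, 0.0, 1.05]
ft_force: [2.3, -2.8, -4.0]
width: 20.4
grip_force: 59.0
```

```bash
python3 - <<'E'
from h import *
go([517,-58,197])
o=readout.observe()["eef_pos"][:2]-np.array([532.1,121.5]);print("r",np.linalg.norm(o),"ang",np.degrees(np.arctan2(-o[0],-o[1]))-4.8)
w=eyes.get_image("wrist")["pixels"];s=eyes.get_image("top")["pixels"]
b=cv2.resize(s[170:290,310:450],None,fx=3,fy=3,interpolation=cv2.INTER_CUBIC)
c=np.zeros((360,800,3),np.uint8);c[:,:420]=b;c[:285,420:]=cv2.resize(w,(380,285));cv2.imwrite("pics/f.png",c)
E
```

```text
8.6 [465.5   3.4 208.9] [1.7997e+02 1.0000e-02 6.0170e+01] f [ 2.3 -2.8 -4. ] w 20.4
mm [-27.6  75.2  11.9] units/row [-0.1105  0.3008  0.0478]
r 135.60654252039635 ang 24.618897387982987
```

View pics/f.png

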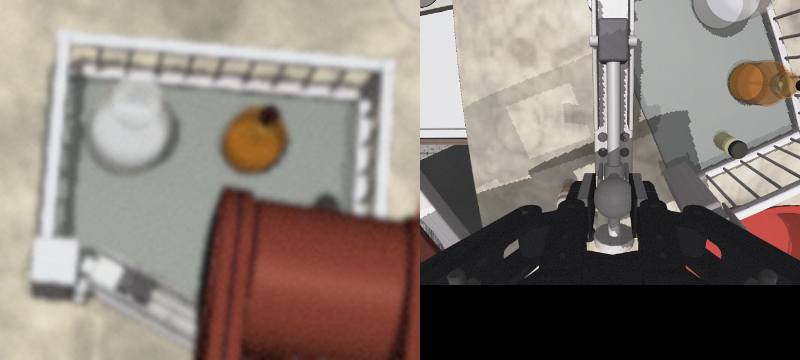

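The gate stands ajar at about 25°, seen at (85–200, 260–330) in the top crop. The ball is still between the pads at (613,195), the bolt is drawn back and the bottles are upright, so I'm handing in.

```bash
python3 -c "
from h import *
print(r.hand_in())"
```

```text
the job is handed in; nothing more can be done
None
```

I lifted the bolt over the lip, drew it back about 40 mm, and handed in at about 8.7 s with the arm holding the gate steady by the knob at about 25°. No bottles looked disturbed in the last pictures; the hand-in gave no verdict.

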